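# Gauge the slicing guide's gap

### The arm

A 6-joint arm with a two-finger parallel gripper is mounted at the origin on a cart in front of the work surface, level with it; the furniture and walls round the work are solid. World frame = base frame: x ahead of the robot, y to its left, z up, the work surface at z = 0. Lengths are in mm, angles in rad, forces in N, time in s.
With the tool pointing down it reaches from about 425 to 1125 mm from the base axis. Payload 14.9 kg.
Tool frame: the origin (TCP) lies on the centre line of the jaws, within the pads' length; the fingertips stand 17 mm ahead of it and the grasp point (between the pads) lies 2 mm behind it; z points along the fingers, y is the line along which they close (so a half turn about z gives the same grasp; the last joint's range is limited). The gripper opens to 91 mm and grips with 3 to 60 N. Pads are 32 mm wide; open, the fingers measure 118 mm over their backs; the gripper's body (76 mm by 178 mm) begins 60 mm behind the grasp point.
Start: joints at [1.314, 0.379, 1.734, -0, 1.028, -0.033], TCP at [155.362, 682.555, 230.932] pointing down, gripper open.
Joint ranges: [-2.77, 2.77], [-0.74, 2.19], [0, 2.66], [-1.06, 4.2], [0.31, 2.87], [-3.08, 3.08]. Speed limits (rad/s): [1.89, 1.89, 2.39, 3.14, 3.14, 3.14].

### API

Orientations are given as a rotation vector (axis times angle).
In Python, from cell import arm gives the robot as it stands. The module is installed in compiled form; this text tells all that it offers.
- The arm moves only by the tool servo_tool, never from a script. Its argument "motion" is a list of rows, each an object of numbers: "dx", "dy", "dz": the shift along the world's x, y, z in m; "ax", "ay", "az": the turn, a rotation vector about the world's x, y, z in degrees; "hand": the closure, from 0 (fully open) to 1 (shut). A call has 1 to 10 rows; each row is the pose to reach, as a shift and turn from the pose commanded when the call began; what a row does not reach only later rows make up. A row lasts 1/8 s, in which the tool goes at most 62.5 mm and 10.7 degrees, less where a joint would pass 70% of its speed; a pose out of reach is approached as far as the arm can. A call with a gripper value outside its range is refused whole. The fingers move at their own pace and stop on an object; the grip force is fixed at half the most. Time passes only in rows, so rows that repeat a pose let the fingers close. It gives the time, the measured TCP pose, the force and the opening at its end, in the units of the state.
- arm.state(): the state, without advancing time (a new reading comes with each control period).
- arm.grab_frame(name): name is "side" or "top"; returns a dict with "img" (384x512x3 uint8, red, green, blue), "intrinsics" (3x3 intrinsics, pixels), "cam_to_world" (4x4, takes a point from camera to world coordinates). Camera axes: x right, y down, z forward; pixel columns grow to the right and rows downward; lengths in mm; the calibration is good to about 2 mm. A picture is of the moment at which its call begins. There is no depth.
- arm.finish_job(): hands the job in, once; it reports no verdict.
The state is a dict: "clock": time; "joint_pos": joint angles; "qd": joint speeds; "joint_efforts": joint torques, N m; "tcp_pos": TCP position; "tool_rot": TCP orientation; "contact_force": force on the tool from outside, world axes, zero at the start; "moment": the same for the moment, N m; "gripper_width": finger opening in mm.
Only numpy, scipy, OpenCV 4.12 (cv2) and the standard library are available. Lean on these libraries where they do the work, as an engineer would, in place of code of your own. Each camera call takes 0.05 s, during which the arm holds its last target. There are 200 camera calls.

### The job

Find the gap of the slicing guide with the gauge leaves: from the thinnest up, push each leaf gently into the gap between the two metal faces, right down to the wooden base if it fits, and then put it back in its own rack slot. Stop at the first leaf that binds, that is, lined up with the gap and lightly pushed it bears on the lead-ins of both faces and goes no deeper; leave that one standing fully down in the white stand and any thicker leaf alone. Never force a leaf, and do not disturb the other things on the worktop.

Things in the scene. Friction and masses are not known exactly. Their poses are not given: they have to be found in the camera images.
- guide: slicing guide, fixed: wooden base 130 mm (x) by 124 mm (y -50 to +74), 12 mm thick, with a fixed steel face 80 mm long along x whose front is the plane y = 0, its 16 mm wall on the -y side. Origin: underside of the base, in the face's plane, mid length. The face rises 28 mm straight above the base (40 mm above the worktop), then leans back at 45 degrees for 7 mm (lead-in)
- fence: aluminium fence screwed to the guide's base, rigid: mirror image of the steel face, parallel to it; two black thumb screws behind. Origin: in its face's plane, mid length, on top of the base. Its y in the guide's frame is the gap, which varies: 0.8 mm or more over the thin leaf, 1.5 mm or more under the thick one, and either 0.8 to 1 mm over or 1.5 mm or more under the middle one
- mouth (a point): point of the steel face (y = 0), mid length, at the top of its straight part, 28 mm above the wooden base, 40 mm above the worktop; axes as the guide's. A leaf's foot that fits goes 28 mm below this; one that binds stays within 3 mm of this height
- rack: dark wooden rack, fixed, 144 mm (its x) by 55 mm by 33 mm high, three open slots 25 mm deep (floor 8 mm above the worktop) in a row along x at -42 mm (thin), 0 (middle) and +42 mm (thick), each 27 mm along x and 3 mm wider along y than its leaf. Origin: centre of the underside
- stand: white stand for the answer, fixed, 60 by 60 by 33 mm high, one slot 29 mm (x) by 15.5 mm (y), 25 mm deep (floor 8 mm above the worktop), at its centre. Origin: centre of the underside
- leaf_thin: gauge leaf 6 mm thick, about 50 g: square-ended steel blade 24 mm (x) by 6 mm (y), 40 mm long, under a blue block handle with one white dot on top, 26 mm (x) by 18 mm (y), from 40 to 76 mm above the foot. Origin: centre of the blade's foot; z up through the handle. Starts in the -x slot of the rack. Grip the handle across its 18 mm (closing along y)
- leaf_mid: gauge leaf 8.5 mm thick, about 60 g: square-ended steel blade 24 mm (x) by 8.5 mm (y), 40 mm long, under a yellow block handle with two white dots on top, 26 mm (x) by 18 mm (y), from 40 to 76 mm above the foot. Origin: centre of the blade's foot; z up through the handle. Starts in the middle slot of the rack. Grip the handle across its 18 mm (closing along y)
- leaf_thick: gauge leaf 11 mm thick, about 70 g: square-ended steel blade 24 mm (x) by 11 mm (y), 40 mm long, under a red block handle with three white dots on top, 26 mm (x) by 18 mm (y), from 40 to 76 mm above the foot. Origin: centre of the blade's foot; z up through the handle. Starts in the +x slot of the rack. Grip the handle across its 18 mm (closing along y)
- pepper_mill: wooden pepper mill, 58 mm wide, 170 mm high, behind the stand; origin at its foot; leave alone
- spice_jar: small spice jar with red cap, 45 mm wide, 106 mm high, behind the guide; origin at its foot; leave alone
- honey_jar: jar with red lid, 61 mm wide, 86 mm high, behind the guide to the right; origin at its foot; leave alone

How it is judged:
By the outcome, as a careful person would: the job done as asked, in the order asked, and still so for the second after the job is handed in, with the robot touching nothing.
It also fails if it takes over 72 s, if anything falls off the work surface, if the arm or the gripper's body presses on something with over 40 N, if the wrist force passes 120 N, or if a joint passes its speed limit or range.

## Working session

There is one attempt and no reset: what is moved stays moved. The work goes in short steps, Python scripts to look and compute and a tool call to move; the robot and the scene stay as the last step left them, time stands still between calls to the robot, and variables do not carry over. Pictures are saved under pics/ and viewed, on a budget of 10 in all, crops included, one or two more only if the job needs it, and the job is handed in when it is done.

Besides the shell and the picture viewer there is one more tool, called after "Emit:" by a JSON object that holds its "op" and its "data", one argument or row to a line. servo_tool: Moves the arm, as the interface text tells. Its arguments: {"type":"object","properties":{"motion":{"type":"array"}},"required":["motion"]}

```bash
mkdir -p pics
python3 - <<'E'
from cell import arm
import cv2,numpy as np
np.set_printoptions(suppress=True,precision=4)
for n in("top","side"):
    f=arm.grab_frame(n);cv2.imwrite(f"pics/{n}0.png",f["img"][:,:,::-1]);print(f["intrinsics"],f["cam_to_world"])
print(arm.state())
E
```

```text
[[393.1743   0.     258.8523]
 [  0.     393.1743 194.5137]
 [  0.       0.       1.    ]] [[  -0.011    -0.9919    0.1262  428.4206]
 [  -0.9995    0.007    -0.0323   14.1925]
 [   0.0312   -0.1265   -0.9915 1128.2203]
 [   0.        0.        0.        1.    ]]
[[451.5546   0.     255.9529]
 [  0.     451.5546 184.1658]
 [  0.       0.       1.    ]] [[ -0.9823  -0.106    0.1546 364.5449]
 [ -0.1873   0.5876  -0.7871 905.5967]
 [ -0.0074  -0.8021  -0.5971 756.8074]
 [  0.       0.       0.       1.    ]]
{'clock': 0.1, 'joint_pos': array([ 1.3137,  0.3794,  1.7347,  0.    ,  1.0285, -0.0333]), 'qd': array([ 0.0025, -0.0016, -0.0012,  0.0007, -0.001 ,  0.0015]), 'joint_efforts': array([  0.001 , -76.5042, -43.5294,   0.0653,   0.0398,   0.    ]), 'tcp_pos': array([155.2668, 682.222 , 230.3437]), 'tool_rot': array([-0.3508, -3.1218,  0.0016]), 'contact_force': array([-0.1592,  0.1229, -0.8047]), 'moment': array([-0.0367,  0.0027, -0.0313]), 'gripper_width': 91.17386550400933}
```

View pics/top0.png

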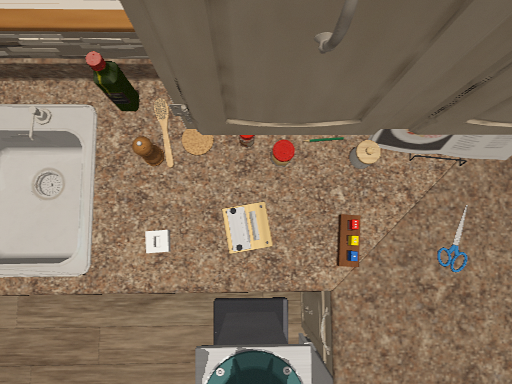

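View pics/side0.png

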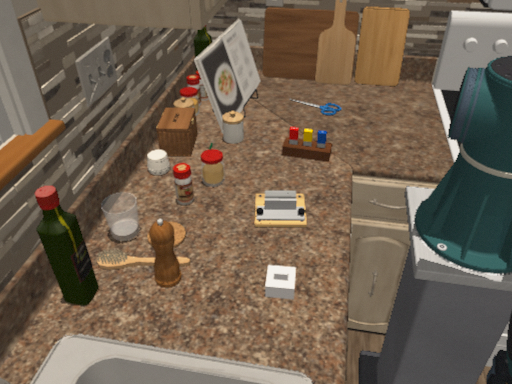

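The top view shows the rack at (348,240), with the blue leaf nearest the robot, the guide at (247,228) with its fence and thumb screws on the left, and the stand at (157,241). The side view agrees with this. I'll measure next.

```bash
cat > h.py <<'E'
import cv2,numpy as np
np.set_printoptions(suppress=True,precision=2)
from cell import arm
def ray(f,u,v,z):
    K,T=f["intrinsics"],f["cam_to_world"]
    d=T[:3,:3]@np.linalg.solve(K,[u,v,1.]);o=T[:3,3]
    return o+d*(z-o[2])/d[2]
def proj(f,p):
    K,T=f["intrinsics"],f["cam_to_world"]
    c=K@(T[:3,:3].T@(np.array(p,float)-T[:3,3]));return c[:2]/c[2]
def tri(fa,a,fb,b):
    A=np.zeros((3,3));y=np.zeros(3)
    for f,p in((fa,a),(fb,b)):
        o=f["cam_to_world"][:3,3];d=ray(f,*p,0)-o;d/=np.linalg.norm(d);M=np.eye(3)-np.outer(d,d);A+=M;y+=M@o
    return np.linalg.solve(A,y)
def crop(f,r,s):
    x,y,w,h=r;return cv2.resize(f["img"][y:y+h,x:x+w,::-1],None,fx=s,fy=s,interpolation=cv2.INTER_CUBIC)
def blobs(f,lo,hi,r,amin=20):
    x,y,w,h=r
    m=cv2.inRange(cv2.cvtColor(f["img"],cv2.COLOR_RGB2HSV)[y:y+h,x:x+w],lo,hi)
    cs=cv2.findContours(m,cv2.RETR_EXTERNAL,cv2.CHAIN_APPROX_NONE)[0]
    out=[]
    for c in cs:
        if cv2.contourArea(c)>=amin:
            (cx,cy),wh,a=cv2.minAreaRect(c);bp=cv2.boxPoints(((cx,cy),wh,a))+[x,y]
            out.append((cx+x,cy+y,wh,a,bp))
    return out
E
python3 - <<'E'
from h import *
t=arm.grab_frame("top");s=arm.grab_frame("side")
R=(330,205,45,70);S=(280,120,60,45)
for n,lo,hi in(("blue",(100,120,60),(125,255,255)),("yel",(24,150,120),(34,255,255)),("red",(0,180,100),(8,255,255))):
    b=blobs(t,lo,hi,R,15);print(n,[(x[0],x[1],x[2],x[3],ray(t,x[0],x[1],84)) for x in b])
    c=blobs(s,lo,hi,S,15);print([(x[0],x[1],x[2]) for x in c])
for n,f,lo,hi,r in(("stand",t,(0,0,180),(180,40,255),(135,220,45,40)),("guide",t,(15,50,150),(28,200,255),(212,192,70,70))):
    for x in blobs(f,lo,hi,r): print(n,x[:4],[ray(f,*p,33 if n=="stand" else 12) for p in x[4]])
a=crop(t,(215,195,62,66),6);b=crop(s,(245,180,70,60),6)
im=np.zeros((400,800,3),np.uint8);im[:396,:372]=a;im[:360,376:796]=b
cv2.imwrite("pics/c1.png",im)
a=crop(t,(330,205,40,70),5.5);b=crop(t,(140,225,35,35),7);c=crop(s,(260,260,42,45),5)
im=np.zeros((400,800,3),np.uint8);im[:a.shape[0],:220]=a;im[:245,230:475]=b;im[:225,480:690]=c
cv2.imwrite("pics/c2.png",im)
E
```

```text
blue [(352.5, 255.5, (9.0, 9.0), 90.0, array([ 396.9 , -265.96,   84.  ]))]
[(321.5247497558594, 136.7524757385254, (8.15930461883545, 12.139453887939453))]
yel [(354.5, 240.0, (8.0, 7.0), 90.0, array([ 437.58, -273.01,   84.  ]))]
[(308.0, 134.5, (11.0, 8.0))]
red [(353.5, 224.0, (10.0, 9.0), 90.0, array([ 480.08, -272.1 ,   84.  ]))]
[(293.43902587890625, 133.04878044128418, (8.171934127807617, 11.264016151428223))]
stand (156.28404998779297, 241.04474639892578, (22.081912994384766, 22.76807403564453), 86.42366790771484) [array([469.57, 295.19,  33.  ]), array([472.85, 233.15,  33.  ]), array([412.63, 228.3 ,  33.  ]), array([409.5 , 289.92,  33.  ])]
guide (253.5, 257.0, (8.0, 11.0), 90.0) [array([405.18,  10.13,  12.  ]), array([404.82, -20.77,  12.  ]), array([382.63, -20.52,  12.  ]), array([383.01,  10.3 ,  12.  ])]
guide (243.99668884277344, 230.48209762573242, (55.864990234375, 74.03749084472656), 79.50852966308594) [array([528.04, 138.19,  12.  ]), array([565.07, -69.31,  12.  ]), array([408.94, -95.47,  12.  ]), array([374.07, 108.85,  12.  ])]
guide (223.0, 197.5, (11.0, 18.0), 90.0) [array([578.64, 105.87,  12.  ]), array([578.28,  54.56,  12.  ]), array([546.66,  54.64,  12.  ]), array([547.06, 105.77,  12.  ])]
```

View pics/c1.png

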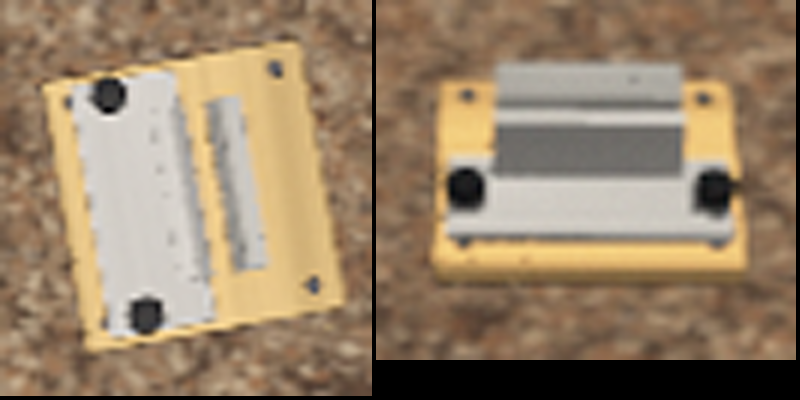

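View pics/c2.png

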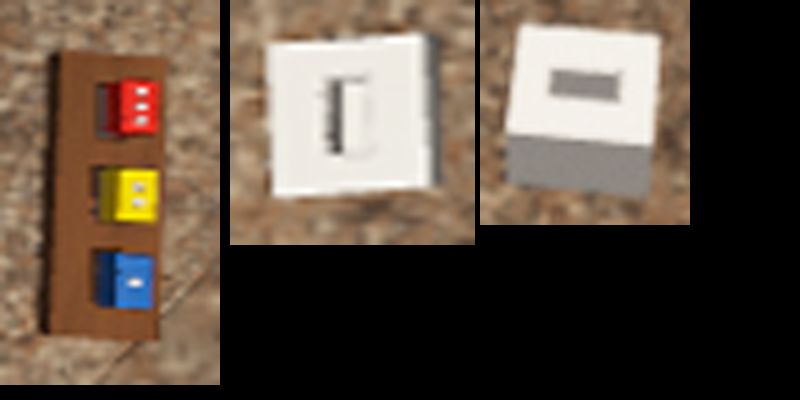

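The crops show the guide yawed about +9°, with its gap between the grey flanges at about (249,227). The rack is yawed slightly negative and the stand slightly positive. Next I'll fit the outlines.

```bash
cat > fit.py <<'E'
from h import *
t=arm.grab_frame("top");s=arm.grab_frame("side")
def rect(f,lo,hi,r,z,name):
    x,y,w,h=r
    m=cv2.inRange(cv2.cvtColor(f["img"],cv2.COLOR_RGB2HSV)[y:y+h,x:x+w],lo,hi)
    m=cv2.morphologyEx(m,cv2.MORPH_OPEN,np.ones((2,2),np.uint8))
    cs=[c for c in cv2.findContours(m,cv2.RETR_EXTERNAL,cv2.CHAIN_APPROX_NONE)[0] if cv2.contourArea(c)>12]
    p=np.vstack(cs)[:,0,:]+[x,y]
    P=np.array([ray(f,*q,z)[:2] for q in p],np.float32)
    c,wh,a=cv2.minAreaRect(P);print(name,"centre",np.array(c),"size",np.array(wh),"ang",round(a,2),"n",len(cs))
rect(t,(14,70,190),(30,255,255),(215,195,62,66),12,"guide top")
rect(s,(14,70,190),(30,255,255),(245,180,70,52),12,"guide side")
rect(t,(0,0,205),(180,40,255),(135,220,45,40),33,"stand top")
rect(s,(0,0,205),(180,40,255),(255,258,50,50),33,"stand side")
rect(t,(4,110,50),(14,200,140),(335,208,30,66),33,"rack top")
for n,lo,hi in(("blue",(100,120,150),(125,255,255)),("yel",(24,150,190),(34,255,255)),("red",(0,180,190),(8,255,255))):
    for nm,f,r in(("t",t,(345,215,20,50)),("s",s,(280,120,60,45))):
        rect(f,lo,hi,r,84,n+nm)
for nm,f,r in(("top",t,(346,217,18,46)),):
    x,y,w,h=r;print([(np.array(b[:2]),ray(f,b[0],b[1],84)[:2]) for b in blobs(f,(0,0,200),(180,70,255),r,0)])
# flange gap: row profile perpendicular
g=cv2.cvtColor(t["img"],cv2.COLOR_RGB2HSV);print(g[222,238:262,1]);print(g[222,238:262,2]);print(g[230,238:262,1]);print(g[230,238:262,2])
E
python3 fit.py
```

```text
guide top centre [475.33  10.72] size [128.06 122.11] ang 9.4 n 2
guide side centre [473.73  18.81] size [129.11 119.87] ang 10.28 n 3
stand top centre [438.26 259.02] size [58.95 59.77] ang 3.54 n 1
stand side centre [437.73 263.71] size [60.03 59.72] ang 3.46 n 1
rack top centre [ 435.57 -274.79] size [ 56.46 143.91] ang 85.48 n 1
bluet centre [ 394.03 -272.52] size [16.01 23.62] ang 87.64 n 1Traceback (most recent call last):
  File "fit.py", line 18, in <module>
    rect(f,lo,hi,r,84,n+nm)
    ~~~~^^^^^^^^^^^^^^^^^^^
  File "fit.py", line 8, in rect
    p=np.vstack(cs)[:,0,:]+[x,y]
      ~~~~~~~~~^^^^
    return _nx.concatenate(arrs, 0, dtype=dtype, casting=casting)
           ~~~~~~~~~~~~~~~^^^^^^^^^^^^^^^^^^^^^^^^^^^^^^^^^^^^^^^
ValueError: need at least one array to concatenate
```

Emit:
{"op": "servo_tool", "data": {
  "motion": [
    {"dx": 0.305,"dy": -0.383,"dz": 0,"az": 8.3},
    {"dx": 0.305,"dy": -0.383,"dz": 0,"az": 8.3},
    {"dx": 0.305,"dy": -0.383,"dz": 0,"az": 8.3},
    {"dx": 0.305,"dy": -0.383,"dz": 0,"az": 8.3},
    {"dx": 0.305,"dy": -0.383,"dz": 0,"az": 8.3},
    {"dx": 0.305,"dy": -0.383,"dz": 0,"az": 8.3},
    {"dx": 0.305,"dy": -0.383,"dz": 0,"az": 8.3},
    {"dx": 0.305,"dy": -0.7,"dz": 0,"az": 8.3},
    {"dx": 0.305,"dy": -0.7,"dz": 0,"az": 8.3},
    {"dx": 0.305,"dy": -0.7,"dz": 0,"az": 8.3}
  ]
}}

```text
invalid input
```

Emit:
{"op": "servo_tool", "data": {
  "motion": [
    {"dx": 0.305,"dy": -0.383,"dz": 0,"ax": 0,"ay": 0,"az": 8.3,"hand": 0},
    {"dx": 0.305,"dy": -0.383,"dz": 0,"ax": 0,"ay": 0,"az": 8.3,"hand": 0},
    {"dx": 0.305,"dy": -0.383,"dz": 0,"ax": 0,"ay": 0,"az": 8.3,"hand": 0},
    {"dx": 0.305,"dy": -0.383,"dz": 0,"ax": 0,"ay": 0,"az": 8.3,"hand": 0},
    {"dx": 0.305,"dy": -0.383,"dz": 0,"ax": 0,"ay": 0,"az": 8.3,"hand": 0},
    {"dx": 0.305,"dy": -0.383,"dz": 0,"ax": 0,"ay": 0,"az": 8.3,"hand": 0},
    {"dx": 0.305,"dy": -0.383,"dz": 0,"ax": 0,"ay": 0,"az": 8.3,"hand": 0},
    {"dx": 0.305,"dy": -0.7,"dz": 0,"ax": 0,"ay": 0,"az": 8.3,"hand": 0},
    {"dx": 0.305,"dy": -0.7,"dz": 0,"ax": 0,"ay": 0,"az": 8.3,"hand": 0},
    {"dx": 0.305,"dy": -0.7,"dz": 0,"ax": 0,"ay": 0,"az": 8.3,"hand": 0}
  ]
}}

```text
clock: 1.55
tcp_pos: [444.8, 151.7, 231.1]
tool_rot: [0.123, 3.139, 0.0]
contact_force: [1.0, 0.1, -0.6]
gripper_width: 91.2
```

Emit:
{"op": "servo_tool", "data": {
  "motion": [
    {"dx": 0,"dy": -0.42,"dz": 0,"ax": 0,"ay": 0,"az": 0,"hand": 0},
    {"dx": 0,"dy": -0.42,"dz": 0,"ax": 0,"ay": 0,"az": 0,"hand": 0},
    {"dx": 0,"dy": -0.42,"dz": 0,"ax": 0,"ay": 0,"az": 0,"hand": 0},
    {"dx": -0.05,"dy": -0.42,"dz": -0.05,"ax": 0,"ay": 0,"az": 0,"hand": 0},
    {"dx": -0.05,"dy": -0.42,"dz": -0.05,"ax": 0,"ay": 0,"az": 0,"hand": 0},
    {"dx": -0.05,"dy": -0.42,"dz": -0.05,"ax": 0,"ay": 0,"az": 0,"hand": 0},
    {"dx": -0.05,"dy": -0.42,"dz": -0.05,"ax": 0,"ay": 0,"az": 0,"hand": 0},
    {"dx": -0.05,"dy": -0.42,"dz": -0.05,"ax": 0,"ay": 0,"az": 0,"hand": 0},
    {"dx": -0.05,"dy": -0.42,"dz": -0.05,"ax": 0,"ay": 0,"az": 0,"hand": 0},
    {"dx": -0.05,"dy": -0.42,"dz": -0.05,"ax": 0,"ay": 0,"az": 0,"hand": 0}
  ]
}}

```text
clock: 2.8
tcp_pos: [395.2, -265.5, 181.2]
tool_rot: [0.122, 3.139, -0.0]
contact_force: [0.0, 0.1, -0.9]
gripper_width: 90.9
```

Emit:
{"op": "servo_tool", "data": {
  "motion": [
    {"dx": -0.001,"dy": -0.004,"dz": -0.05,"ax": 0,"ay": 0,"az": 0,"hand": 0},
    {"dx": -0.001,"dy": -0.004,"dz": -0.113,"ax": 0,"ay": 0,"az": 0,"hand": 0.3},
    {"dx": -0.001,"dy": -0.004,"dz": -0.113,"ax": 0,"ay": 0,"az": 0,"hand": 0.5},
    {"dx": -0.001,"dy": -0.004,"dz": -0.113,"ax": 0,"ay": 0,"az": 0,"hand": 0.5},
    {"dx": -0.001,"dy": -0.004,"dz": -0.113,"ax": 0,"ay": 0,"az": 0,"hand": 0.5}
  ]
}}

```text
clock: 3.42
tcp_pos: [395.3, -271.2, 70.6]
tool_rot: [0.123, 3.136, -0.004]
contact_force: [0.2, -0.0, -0.3]
gripper_width: 54.0
```

Run:
```python
from h import *
print(arm.state()["tcp_pos"],arm.state()["gripper_width"])
t=arm.grab_frame("top");s=arm.grab_frame("side")
for f in(t,s):print(proj(f,[394,-272,84]))
a=crop(t,(320,215,65,70),6);b=crop(s,(285,105,65,60),6)
im=np.zeros((420,790,3),np.uint8);im[:420,:390]=a;im[:360,400:790]=b
cv2.imwrite("pics/c3.png",im)
```

```text
[ 395.32 -271.19   70.56] 53.97333329576185
[354.81 256.58]
[322.54 131.52]
```

View pics/c3.png

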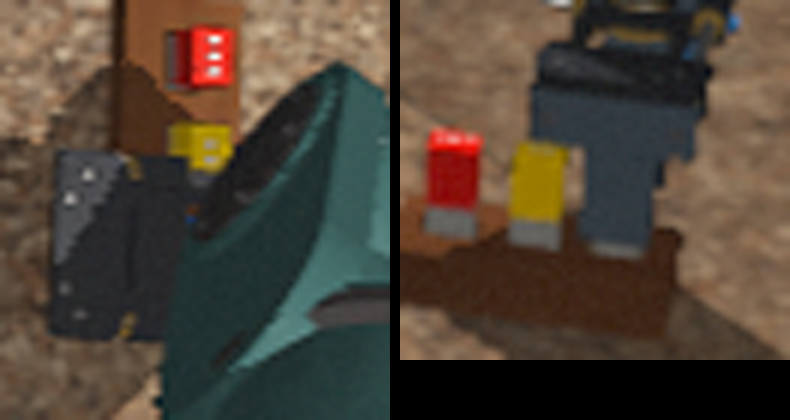

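The finger is in line with the blue leaf and clear of the yellow one, so I'll close.

Emit:
{"op": "servo_tool", "data": {
  "motion": [
    {"dx": 0,"dy": 0,"dz": 0,"ax": 0,"ay": 0,"az": 0,"hand": 0.7},
    {"dx": 0,"dy": 0,"dz": 0,"ax": 0,"ay": 0,"az": 0,"hand": 0.85},
    {"dx": 0,"dy": 0,"dz": 0,"ax": 0,"ay": 0,"az": 0,"hand": 1},
    {"dx": 0,"dy": 0,"dz": 0,"ax": 0,"ay": 0,"az": 0,"hand": 1},
    {"dx": 0,"dy": 0,"dz": 0,"ax": 0,"ay": 0,"az": 0,"hand": 1},
    {"dx": 0,"dy": 0,"dz": 0,"ax": 0,"ay": 0,"az": 0,"hand": 1}
  ]
}}

```text
clock: 4.28
tcp_pos: [393.8, -269.8, 67.8]
tool_rot: [-0.125, -3.139, -0.002]
contact_force: [2.2, 6.9, 4.4]
gripper_width: 18.0
```

Emit:
{"op": "servo_tool", "data": {
  "motion": [
    {"dx": 0,"dy": 0.0015,"dz": 0,"ax": 0,"ay": 0,"az": 0,"hand": 1},
    {"dx": 0,"dy": 0.0015,"dz": 0,"ax": 0,"ay": 0,"az": 0,"hand": 1},
    {"dx": 0,"dy": 0.0015,"dz": 0,"ax": 0,"ay": 0,"az": 0,"hand": 1}
  ]
}}

```text
clock: 4.65
tcp_pos: [393.8, -269.0, 67.9]
tool_rot: [-0.124, -3.139, 0.0]
contact_force: [-0.1, -0.0, -0.0]
gripper_width: 17.7
```

Emit:
{"op": "servo_tool", "data": {
  "motion": [
    {"dx": 0,"dy": 0,"dz": 0.03,"ax": 0,"ay": 0,"az": 0,"hand": 1},
    {"dx": 0,"dy": 0,"dz": 0.072,"ax": 0,"ay": 0,"az": 0,"hand": 1},
    {"dx": 0.04,"dy": 0.06,"dz": 0.072,"ax": 0,"ay": 0,"az": 8,"hand": 1},
    {"dx": 0.082,"dy": 0.12,"dz": 0.072,"ax": 0,"ay": 0,"az": 14.1,"hand": 1},
    {"dx": 0.082,"dy": 0.18,"dz": 0.072,"ax": 0,"ay": 0,"az": 14.1,"hand": 1},
    {"dx": 0.082,"dy": 0.23,"dz": 0.072,"ax": 0,"ay": 0,"az": 14.1,"hand": 1},
    {"dx": 0.082,"dy": 0.275,"dz": 0.072,"ax": 0,"ay": 0,"az": 14.1,"hand": 1},
    {"dx": 0.082,"dy": 0.275,"dz": 0.072,"ax": 0,"ay": 0,"az": 14.1,"hand": 1},
    {"dx": 0.082,"dy": 0.275,"dz": 0.072,"ax": 0,"ay": 0,"az": 14.1,"hand": 1},
    {"dx": 0.082,"dy": 0.275,"dz": 0.072,"ax": 0,"ay": 0,"az": 14.1,"hand": 1}
  ]
}}

```text
clock: 5.9
tcp_pos: [475.9, 5.1, 139.9]
tool_rot: [0.26, -3.131, 0.0]
contact_force: [0.0, -0.1, -1.0]
gripper_width: 17.8
```

Run:
```python
from h import *
print(arm.state()["tcp_pos"],arm.state()["tool_rot"])
t=arm.grab_frame("top");s=arm.grab_frame("side")
a=crop(t,(215,190,65,70),6);b=crop(s,(245,150,70,80),5)
im=np.zeros((420,790,3),np.uint8);im[:420,:390]=a;im[:400,400:750]=b
cv2.imwrite("pics/c4.png",im)
```

```text
[475.92   5.1  139.92] [ 0.26 -3.13  0.  ]
```

View pics/c4.png

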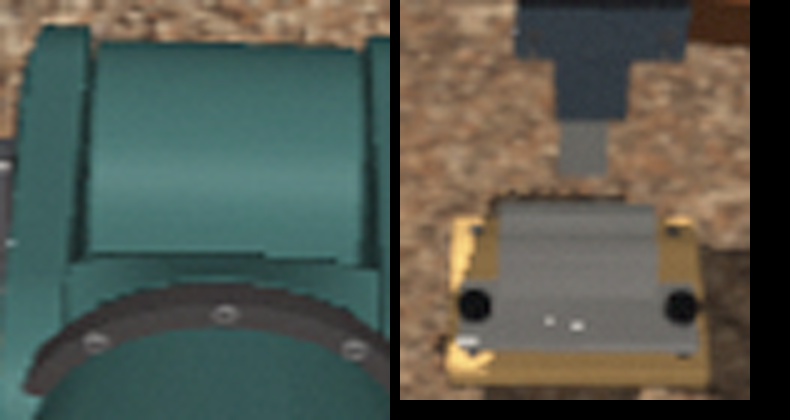

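Emit:
{"op": "servo_tool", "data": {
  "motion": [
    {"dx": 0,"dy": 0,"dz": -0.03,"ax": 0,"ay": 0,"az": 0,"hand": 1},
    {"dx": 0,"dy": 0,"dz": -0.033,"ax": 0,"ay": 0,"az": 0,"hand": 1},
    {"dx": 0,"dy": 0,"dz": -0.035,"ax": 0,"ay": 0,"az": 0,"hand": 1},
    {"dx": 0,"dy": 0,"dz": -0.037,"ax": 0,"ay": 0,"az": 0,"hand": 1},
    {"dx": 0,"dy": 0,"dz": -0.037,"ax": 0,"ay": 0,"az": 0,"hand": 1}
  ]
}}

```text
clock: 6.62
tcp_pos: [476.1, 6.1, 103.3]
tool_rot: [-0.262, 3.13, -0.0]
contact_force: [-0.1, 0.9, -0.3]
gripper_width: 17.8
```

Emit:
{"op": "servo_tool", "data": {
  "motion": [
    {"dx": 0,"dy": 0,"dz": -0.001,"ax": 0,"ay": 0,"az": 0,"hand": 1},
    {"dx": 0,"dy": 0,"dz": -0.002,"ax": 0,"ay": 0,"az": 0,"hand": 1},
    {"dx": 0,"dy": 0,"dz": -0.002,"ax": 0,"ay": 0,"az": 0,"hand": 1}
  ]
}}

```text
clock: 7.0
tcp_pos: [475.8, 6.1, 100.9]
tool_rot: [0.262, -3.131, -0.0]
contact_force: [-0.2, 0.7, -1.1]
gripper_width: 18.0
```

Emit:
{"op": "servo_tool", "data": {
  "motion": [
    {"dx": 0,"dy": 0,"dz": -0.001,"ax": 0,"ay": 0,"az": 0,"hand": 1},
    {"dx": 0,"dy": 0,"dz": -0.002,"ax": 0,"ay": 0,"az": 0,"hand": 1},
    {"dx": 0,"dy": 0,"dz": -0.003,"ax": 0,"ay": 0,"az": 0,"hand": 1},
    {"dx": 0,"dy": 0,"dz": -0.003,"ax": 0,"ay": 0,"az": 0,"hand": 1}
  ]
}}

```text
clock: 7.5
tcp_pos: [475.8, 6.1, 97.8]
tool_rot: [0.262, -3.13, -0.0]
contact_force: [0.7, -0.6, -0.8]
gripper_width: 17.9
```

Emit:
{"op": "servo_tool", "data": {
  "motion": [
    {"dx": 0,"dy": 0,"dz": -0.003,"ax": 0,"ay": 0,"az": 0,"hand": 1},
    {"dx": 0,"dy": 0,"dz": -0.006,"ax": 0,"ay": 0,"az": 0,"hand": 1},
    {"dx": 0,"dy": 0,"dz": -0.009,"ax": 0,"ay": 0,"az": 0,"hand": 1},
    {"dx": 0,"dy": 0,"dz": -0.012,"ax": 0,"ay": 0,"az": 0,"hand": 1},
    {"dx": 0,"dy": 0,"dz": -0.012,"ax": 0,"ay": 0,"az": 0,"hand": 1}
  ]
}}

```text
clock: 8.12
tcp_pos: [475.7, 6.1, 85.6]
tool_rot: [0.262, -3.13, -0.0]
contact_force: [-0.2, -0.7, -0.6]
gripper_width: 18.2
```

```bash
python3 -c "
from h import *
s=arm.state();print(s['tcp_pos'],s['contact_force'],s['moment'])"
```

```text
[475.66   6.08  85.65] [-0.21 -0.74 -0.56] [-0.01 -0.    0.03]
```

Emit:
{"op": "servo_tool", "data": {
  "motion": [
    {"dx": 0,"dy": 0,"dz": -0.004,"ax": 0,"ay": 0,"az": 0,"hand": 1},
    {"dx": 0,"dy": 0,"dz": -0.008,"ax": 0,"ay": 0,"az": 0,"hand": 1},
    {"dx": 0,"dy": 0,"dz": -0.011,"ax": 0,"ay": 0,"az": 0,"hand": 1},
    {"dx": 0,"dy": 0,"dz": -0.013,"ax": 0,"ay": 0,"az": 0,"hand": 1},
    {"dx": 0,"dy": 0,"dz": -0.0143,"ax": 0,"ay": 0,"az": 0,"hand": 1},
    {"dx": 0,"dy": 0,"dz": -0.0143,"ax": 0,"ay": 0,"az": 0,"hand": 1}
  ]
}}

```text
clock: 8.88
tcp_pos: [475.9, 6.1, 71.8]
tool_rot: [0.262, -3.13, -0.0]
contact_force: [-0.9, 0.8, 3.5]
gripper_width: 18.2
```

Emit:
{"op": "servo_tool", "data": {
  "motion": [
    {"dx": 0,"dy": 0,"dz": 0.002,"ax": 0,"ay": 0,"az": 0,"hand": 1},
    {"dx": -0.0001,"dy": 0.0005,"dz": 0.002,"ax": 0,"ay": 0,"az": 0,"hand": 1},
    {"dx": -0.0002,"dy": 0.001,"dz": 0.002,"ax": 0,"ay": 0,"az": 0,"hand": 1},
    {"dx": -0.0002,"dy": 0.001,"dz": 0.002,"ax": 0,"ay": 0,"az": 0,"hand": 1}
  ]
}}

```text
clock: 9.38
tcp_pos: [475.6, 7.1, 73.6]
tool_rot: [-0.262, 3.131, -0.0]
contact_force: [0.6, -0.9, -0.7]
gripper_width: 17.5
```

Emit:
{"op": "servo_tool", "data": {
  "motion": [
    {"dx": 0.0002,"dy": -0.001,"dz": 0,"ax": 0,"ay": 0,"az": 0,"hand": 1},
    {"dx": 0.0003,"dy": -0.0015,"dz": 0,"ax": 0,"ay": 0,"az": 0,"hand": 1},
    {"dx": 0.0003,"dy": -0.002,"dz": 0,"ax": 0,"ay": 0,"az": 0,"hand": 1},
    {"dx": 0.0003,"dy": -0.002,"dz": 0,"ax": 0,"ay": 0,"az": 0,"hand": 1}
  ]
}}

```text
clock: 9.88
tcp_pos: [475.9, 5.2, 73.6]
tool_rot: [-0.262, 3.131, 0.0]
contact_force: [0.7, 4.1, -0.9]
gripper_width: 18.0
```

Emit:
{"op": "servo_tool", "data": {
  "motion": [
    {"dx": -0.0003,"dy": 0.002,"dz": 0,"ax": 0,"ay": 0,"az": 0,"hand": 1},
    {"dx": -0.0004,"dy": 0.0025,"dz": 0,"ax": 0,"ay": 0,"az": 0,"hand": 1},
    {"dx": -0.0005,"dy": 0.003,"dz": 0,"ax": 0,"ay": 0,"az": 0,"hand": 1},
    {"dx": -0.0005,"dy": 0.003,"dz": 0,"ax": 0,"ay": 0,"az": 0,"hand": 1}
  ]
}}

```text
clock: 10.38
tcp_pos: [475.4, 8.1, 73.6]
tool_rot: [0.262, -3.131, 0.0]
contact_force: [0.1, 0.2, -0.8]
gripper_width: 17.8
```

Emit:
{"op": "servo_tool", "data": {
  "motion": [
    {"dx": -0.0001,"dy": 0.0005,"dz": 0,"ax": 0,"ay": 0,"az": 0,"hand": 1},
    {"dx": -0.0002,"dy": 0.001,"dz": 0,"ax": 0,"ay": 0,"az": 0,"hand": 1},
    {"dx": -0.0002,"dy": 0.001,"dz": 0,"ax": 0,"ay": 0,"az": 0,"hand": 1}
  ]
}}

```text
clock: 10.75
tcp_pos: [475.3, 8.8, 73.6]
tool_rot: [-0.263, 3.13, -0.001]
contact_force: [0.5, -5.1, -0.9]
gripper_width: 17.3
```

```bash
python3 -c "
from h import *
s=arm.state();print(s['tcp_pos'],s['contact_force'],s['moment'],s['tool_rot'])"
```

```text
[475.31   8.78  73.65] [ 0.48 -5.1  -0.85] [-1.23 -0.09 -0.06] [-0.26  3.13 -0.  ]
```

Emit:
{"op": "servo_tool", "data": {
  "motion": [
    {"dx": 0.0003,"dy": -0.0019,"dz": 0,"ax": 0,"ay": 0,"az": 0,"hand": 1},
    {"dx": 0.0003,"dy": -0.0019,"dz": 0.033,"ax": 0,"ay": 0,"az": 0,"hand": 1},
    {"dx": 0.0003,"dy": -0.0019,"dz": 0.066,"ax": 0,"ay": 0,"az": 0,"hand": 1},
    {"dx": -0.02,"dy": -0.06,"dz": 0.066,"ax": 0,"ay": 0,"az": -7,"hand": 1},
    {"dx": -0.05,"dy": -0.115,"dz": 0.066,"ax": 0,"ay": 0,"az": -14,"hand": 1},
    {"dx": -0.0815,"dy": -0.17,"dz": 0.066,"ax": 0,"ay": 0,"az": -14,"hand": 1},
    {"dx": -0.0815,"dy": -0.23,"dz": 0.066,"ax": 0,"ay": 0,"az": -14,"hand": 1},
    {"dx": -0.0815,"dy": -0.2773,"dz": 0.06,"ax": 0,"ay": 0,"az": -14,"hand": 1},
    {"dx": -0.0815,"dy": -0.2773,"dz": 0.03,"ax": 0,"ay": 0,"az": -14,"hand": 1},
    {"dx": -0.0815,"dy": -0.2773,"dz": 0.03,"ax": 0,"ay": 0,"az": -14,"hand": 1}
  ]
}}

```text
clock: 12.0
tcp_pos: [392.4, -267.7, 102.2]
tool_rot: [-0.123, -3.136, -0.004]
contact_force: [-0.8, 0.7, -0.2]
gripper_width: 17.7
```

Emit:
{"op": "servo_tool", "data": {
  "motion": [
    {"dx": 0,"dy": 0,"dz": 0,"ax": 0,"ay": 0,"az": 0,"hand": 1},
    {"dx": 0,"dy": 0,"dz": 0,"ax": 0,"ay": 0,"az": 0,"hand": 1}
  ]
}}

```text
clock: 12.25
tcp_pos: [394.3, -268.0, 104.6]
tool_rot: [0.12, 3.138, -0.001]
contact_force: [-0.6, 0.4, -1.0]
gripper_width: 17.7
```

Emit:
{"op": "servo_tool", "data": {
  "motion": [
    {"dx": -0.0003,"dy": 0,"dz": -0.006,"ax": 0,"ay": 0,"az": 0,"hand": 1},
    {"dx": -0.0003,"dy": 0,"dz": -0.01,"ax": 0,"ay": 0,"az": 0,"hand": 1},
    {"dx": -0.0003,"dy": 0,"dz": -0.014,"ax": 0,"ay": 0,"az": 0,"hand": 1},
    {"dx": -0.0003,"dy": 0,"dz": -0.017,"ax": 0,"ay": 0,"az": 0,"hand": 1},
    {"dx": -0.0003,"dy": 0,"dz": -0.017,"ax": 0,"ay": 0,"az": 0,"hand": 1}
  ]
}}

```text
clock: 12.88
tcp_pos: [393.3, -268.1, 86.3]
tool_rot: [-0.121, -3.139, -0.001]
contact_force: [-0.0, -0.3, -0.3]
gripper_width: 17.9
```

Emit:
{"op": "servo_tool", "data": {
  "motion": [
    {"dx": 0,"dy": 0,"dz": -0.006,"ax": 0,"ay": 0,"az": 0,"hand": 1},
    {"dx": 0,"dy": 0,"dz": -0.012,"ax": 0,"ay": 0,"az": 0,"hand": 1},
    {"dx": 0,"dy": 0,"dz": -0.016,"ax": 0,"ay": 0,"az": 0,"hand": 1},
    {"dx": 0,"dy": 0,"dz": -0.018,"ax": 0,"ay": 0,"az": 0,"hand": 1},
    {"dx": 0,"dy": 0,"dz": -0.0183,"ax": 0,"ay": 0,"az": 0,"hand": 1},
    {"dx": 0,"dy": 0,"dz": -0.0183,"ax": 0,"ay": 0,"az": 0,"hand": 1}
  ]
}}

```text
clock: 13.62
tcp_pos: [393.5, -268.3, 68.4]
tool_rot: [0.121, 3.139, -0.0]
contact_force: [-0.2, -0.0, 0.2]
gripper_width: 17.5
```

Emit:
{"op": "servo_tool", "data": {
  "motion": [
    {"dx": 0,"dy": 0,"dz": 0,"ax": 0,"ay": 0,"az": 0,"hand": 0.7},
    {"dx": 0,"dy": 0,"dz": 0,"ax": 0,"ay": 0,"az": 0,"hand": 0.5},
    {"dx": 0,"dy": 0,"dz": 0,"ax": 0,"ay": 0,"az": 0,"hand": 0.5},
    {"dx": 0,"dy": 0,"dz": 0.03,"ax": 0,"ay": 0,"az": 0,"hand": 0.5},
    {"dx": 0,"dy": 0,"dz": 0.055,"ax": 0,"ay": 0,"az": 0,"hand": 0.5},
    {"dx": 0,"dy": 0,"dz": 0.055,"ax": 0,"ay": 0,"az": 0,"hand": 0.5},
    {"dx": 0.0419,"dy": -0.0033,"dz": 0.055,"ax": 0,"ay": 0,"az": 0,"hand": 0.5},
    {"dx": 0.0419,"dy": -0.0033,"dz": 0.055,"ax": 0,"ay": 0,"az": 0,"hand": 0.5},
    {"dx": 0.0419,"dy": -0.0033,"dz": 0.055,"ax": 0,"ay": 0,"az": 0,"hand": 0.5}
  ]
}}

```text
clock: 14.75
tcp_pos: [434.6, -271.0, 122.4]
tool_rot: [-0.121, -3.138, -0.001]
contact_force: [-0.7, 0.0, -0.5]
gripper_width: 45.4
```

Emit:
{"op": "servo_tool", "data": {
  "motion": [
    {"dx": 0,"dy": 0,"dz": -0.03,"ax": 0,"ay": 0,"az": 0,"hand": 0.5},
    {"dx": 0,"dy": 0,"dz": -0.0555,"ax": 0,"ay": 0,"az": 0,"hand": 0.5},
    {"dx": 0,"dy": 0,"dz": -0.0555,"ax": 0,"ay": 0,"az": 0,"hand": 0.5},
    {"dx": 0,"dy": 0,"dz": -0.0555,"ax": 0,"ay": 0,"az": 0,"hand": 0.8},
    {"dx": 0,"dy": 0,"dz": -0.0555,"ax": 0,"ay": 0,"az": 0,"hand": 1},
    {"dx": 0,"dy": 0,"dz": -0.0555,"ax": 0,"ay": 0,"az": 0,"hand": 1},
    {"dx": 0,"dy": 0,"dz": -0.0555,"ax": 0,"ay": 0,"az": 0,"hand": 1},
    {"dx": 0,"dy": 0,"dz": -0.0555,"ax": 0,"ay": 0,"az": 0,"hand": 1}
  ]
}}

```text
clock: 15.75
tcp_pos: [435.7, -271.8, 68.4]
tool_rot: [0.121, 3.139, -0.001]
contact_force: [-1.4, 0.2, 8.5]
gripper_width: 17.8
```

Emit:
{"op": "servo_tool", "data": {
  "motion": [
    {"dx": 0,"dy": 0,"dz": 0.03,"ax": 0,"ay": 0,"az": 0,"hand": 1},
    {"dx": 0,"dy": 0,"dz": 0.072,"ax": 0,"ay": 0,"az": 0,"hand": 1},
    {"dx": 0.02,"dy": 0.06,"dz": 0.072,"ax": 0,"ay": 0,"az": 8,"hand": 1},
    {"dx": 0.04,"dy": 0.12,"dz": 0.072,"ax": 0,"ay": 0,"az": 14,"hand": 1},
    {"dx": 0.04,"dy": 0.18,"dz": 0.072,"ax": 0,"ay": 0,"az": 14,"hand": 1},
    {"dx": 0.04,"dy": 0.23,"dz": 0.072,"ax": 0,"ay": 0,"az": 14,"hand": 1},
    {"dx": 0.04,"dy": 0.2788,"dz": 0.072,"ax": 0,"ay": 0,"az": 14,"hand": 1},
    {"dx": 0.04,"dy": 0.2788,"dz": 0.045,"ax": 0,"ay": 0,"az": 14,"hand": 1},
    {"dx": 0.04,"dy": 0.2788,"dz": 0.04,"ax": 0,"ay": 0,"az": 14,"hand": 1},
    {"dx": 0.04,"dy": 0.2788,"dz": 0.04,"ax": 0,"ay": 0,"az": 14,"hand": 1}
  ]
}}

```text
clock: 17.0
tcp_pos: [475.3, 6.9, 107.9]
tool_rot: [0.261, -3.13, -0.0]
contact_force: [-0.2, -0.4, -0.3]
gripper_width: 17.9
```

Emit:
{"op": "servo_tool", "data": {
  "motion": [
    {"dx": 0,"dy": 0,"dz": 0,"ax": 0,"ay": 0,"az": 0,"hand": 1},
    {"dx": 0,"dy": 0,"dz": 0,"ax": 0,"ay": 0,"az": 0,"hand": 1}
  ]
}}

```text
clock: 17.25
tcp_pos: [475.7, 6.9, 108.4]
tool_rot: [-0.261, 3.13, -0.0]
contact_force: [-0.0, 0.1, -0.5]
gripper_width: 18.0
```

Nicely lined up. I'll ease it down past the mouth, to a foot height of about 38.

Emit:
{"op": "servo_tool", "data": {
  "motion": [
    {"dx": 0,"dy": 0.0001,"dz": -0.004,"ax": 0,"ay": 0,"az": 0,"hand": 1},
    {"dx": 0,"dy": 0.0001,"dz": -0.006,"ax": 0,"ay": 0,"az": 0,"hand": 1},
    {"dx": 0,"dy": 0.0001,"dz": -0.008,"ax": 0,"ay": 0,"az": 0,"hand": 1},
    {"dx": 0,"dy": 0.0001,"dz": -0.009,"ax": 0,"ay": 0,"az": 0,"hand": 1},
    {"dx": 0,"dy": 0.0001,"dz": -0.0095,"ax": 0,"ay": 0,"az": 0,"hand": 1},
    {"dx": 0,"dy": 0.0001,"dz": -0.0095,"ax": 0,"ay": 0,"az": 0,"hand": 1}
  ]
}}

```text
clock: 18.0
tcp_pos: [475.4, 7.4, 98.3]
tool_rot: [0.262, -3.131, 0.0]
contact_force: [0.4, 0.2, -0.2]
gripper_width: 18.1
```

Emit:
{"op": "servo_tool", "data": {
  "motion": [
    {"dx": 0,"dy": 0,"dz": -0.0005,"ax": 0,"ay": 0,"az": 0,"hand": 1},
    {"dx": 0,"dy": 0,"dz": -0.001,"ax": 0,"ay": 0,"az": 0,"hand": 1},
    {"dx": 0,"dy": 0,"dz": -0.001,"ax": 0,"ay": 0,"az": 0,"hand": 1}
  ]
}}

```text
clock: 18.38
tcp_pos: [475.3, 7.4, 97.3]
tool_rot: [-0.262, 3.131, -0.0]
contact_force: [-0.8, 0.2, -0.9]
gripper_width: 17.7
```

Emit:
{"op": "servo_tool", "data": {
  "motion": [
    {"dx": 0,"dy": -0.0002,"dz": -0.003,"ax": 0,"ay": 0,"az": 0,"hand": 1},
    {"dx": 0,"dy": -0.0002,"dz": -0.006,"ax": 0,"ay": 0,"az": 0,"hand": 1},
    {"dx": 0,"dy": -0.0002,"dz": -0.009,"ax": 0,"ay": 0,"az": 0,"hand": 1},
    {"dx": 0,"dy": -0.0002,"dz": -0.012,"ax": 0,"ay": 0,"az": 0,"hand": 1},
    {"dx": 0,"dy": -0.0002,"dz": -0.012,"ax": 0,"ay": 0,"az": 0,"hand": 1}
  ]
}}

```text
clock: 19.0
tcp_pos: [475.2, 7.2, 85.1]
tool_rot: [0.262, -3.13, -0.0]
contact_force: [0.6, -0.3, -0.4]
gripper_width: 18.1
```

Emit:
{"op": "servo_tool", "data": {
  "motion": [
    {"dx": 0,"dy": 0,"dz": -0.004,"ax": 0,"ay": 0,"az": 0,"hand": 1},
    {"dx": 0,"dy": 0,"dz": -0.008,"ax": 0,"ay": 0,"az": 0,"hand": 1},
    {"dx": 0,"dy": 0,"dz": -0.011,"ax": 0,"ay": 0,"az": 0,"hand": 1},
    {"dx": 0,"dy": 0,"dz": -0.0128,"ax": 0,"ay": 0,"az": 0,"hand": 1},
    {"dx": 0,"dy": 0,"dz": -0.0133,"ax": 0,"ay": 0,"az": 0,"hand": 1},
    {"dx": 0,"dy": 0,"dz": -0.0133,"ax": 0,"ay": 0,"az": 0,"hand": 1}
  ]
}}

```text
clock: 19.75
tcp_pos: [475.4, 7.2, 72.4]
tool_rot: [0.262, -3.13, -0.0]
contact_force: [-4.2, 0.3, 13.3]
gripper_width: 18.0
```

Emit:
{"op": "servo_tool", "data": {
  "motion": [
    {"dx": 0,"dy": 0,"dz": 0.02,"ax": 0,"ay": 0,"az": 0,"hand": 1},
    {"dx": 0,"dy": 0,"dz": 0.066,"ax": 0,"ay": 0,"az": 0,"hand": 1},
    {"dx": 0,"dy": 0,"dz": 0.066,"ax": 0,"ay": 0,"az": 0,"hand": 1},
    {"dx": -0.015,"dy": -0.06,"dz": 0.066,"ax": 0,"ay": 0,"az": -7,"hand": 1},
    {"dx": -0.04,"dy": -0.115,"dz": 0.066,"ax": 0,"ay": 0,"az": -14,"hand": 1},
    {"dx": -0.04,"dy": -0.17,"dz": 0.066,"ax": 0,"ay": 0,"az": -14,"hand": 1},
    {"dx": -0.04,"dy": -0.23,"dz": 0.066,"ax": 0,"ay": 0,"az": -14,"hand": 1},
    {"dx": -0.04,"dy": -0.279,"dz": 0.06,"ax": 0,"ay": 0,"az": -14,"hand": 1},
    {"dx": -0.04,"dy": -0.279,"dz": 0.03,"ax": 0,"ay": 0,"az": -14,"hand": 1},
    {"dx": -0.04,"dy": -0.279,"dz": 0.03,"ax": 0,"ay": 0,"az": -14,"hand": 1}
  ]
}}

```text
clock: 21.0
tcp_pos: [433.6, -271.1, 99.6]
tool_rot: [-0.122, -3.135, -0.004]
contact_force: [0.0, 0.0, -0.8]
gripper_width: 17.7
```

Emit:
{"op": "servo_tool", "data": {
  "motion": [
    {"dx": 0,"dy": 0,"dz": 0,"ax": 0,"ay": 0,"az": 0,"hand": 1},
    {"dx": 0,"dy": 0,"dz": 0,"ax": 0,"ay": 0,"az": 0,"hand": 1}
  ]
}}

```text
clock: 21.25
tcp_pos: [435.8, -271.6, 102.8]
tool_rot: [0.12, 3.138, -0.001]
contact_force: [-0.2, -0.2, -1.0]
gripper_width: 18.1
```

Emit:
{"op": "servo_tool", "data": {
  "motion": [
    {"dx": 0,"dy": -0.0002,"dz": -0.005,"ax": 0,"ay": 0,"az": 0,"hand": 1},
    {"dx": 0,"dy": -0.0002,"dz": -0.009,"ax": 0,"ay": 0,"az": 0,"hand": 1},
    {"dx": 0,"dy": -0.0002,"dz": -0.013,"ax": 0,"ay": 0,"az": 0,"hand": 1},
    {"dx": 0,"dy": -0.0002,"dz": -0.016,"ax": 0,"ay": 0,"az": 0,"hand": 1},
    {"dx": 0,"dy": -0.0002,"dz": -0.016,"ax": 0,"ay": 0,"az": 0,"hand": 1}
  ]
}}

```text
clock: 21.88
tcp_pos: [435.2, -271.9, 85.7]
tool_rot: [-0.121, -3.139, -0.0]
contact_force: [0.3, 0.0, 0.3]
gripper_width: 17.9
```

Emit:
{"op": "servo_tool", "data": {
  "motion": [
    {"dx": 0,"dy": 0,"dz": -0.003,"ax": 0,"ay": 0,"az": 0,"hand": 1},
    {"dx": 0,"dy": 0,"dz": -0.003,"ax": 0,"ay": 0,"az": 0,"hand": 1}
  ]
}}

```text
clock: 22.12
tcp_pos: [435.3, -272.0, 82.9]
tool_rot: [-0.121, -3.139, -0.0]
contact_force: [0.7, -0.7, -0.2]
gripper_width: 17.7
```

Free. I'll take it down to 68.7, release, and go above the thick leaf.

Emit:
{"op": "servo_tool", "data": {
  "motion": [
    {"dx": 0,"dy": 0,"dz": -0.005,"ax": 0,"ay": 0,"az": 0,"hand": 1},
    {"dx": 0,"dy": 0,"dz": -0.01,"ax": 0,"ay": 0,"az": 0,"hand": 1},
    {"dx": 0,"dy": 0,"dz": -0.0135,"ax": 0,"ay": 0,"az": 0,"hand": 1},
    {"dx": 0,"dy": 0,"dz": -0.0143,"ax": 0,"ay": 0,"az": 0,"hand": 1},
    {"dx": 0,"dy": 0,"dz": -0.0143,"ax": 0,"ay": 0,"az": 0,"hand": 1}
  ]
}}

```text
clock: 22.75
tcp_pos: [435.3, -272.0, 68.7]
tool_rot: [-0.121, -3.139, -0.0]
contact_force: [-0.0, -0.3, -0.4]
gripper_width: 17.7
```

Emit:
{"op": "servo_tool", "data": {
  "motion": [
    {"dx": 0,"dy": 0,"dz": 0,"ax": 0,"ay": 0,"az": 0,"hand": 0.7},
    {"dx": 0,"dy": 0,"dz": 0,"ax": 0,"ay": 0,"az": 0,"hand": 0.5},
    {"dx": 0,"dy": 0,"dz": 0,"ax": 0,"ay": 0,"az": 0,"hand": 0.5},
    {"dx": 0,"dy": 0,"dz": 0.03,"ax": 0,"ay": 0,"az": 0,"hand": 0.5},
    {"dx": 0,"dy": 0,"dz": 0.055,"ax": 0,"ay": 0,"az": 0,"hand": 0.5},
    {"dx": 0,"dy": 0,"dz": 0.055,"ax": 0,"ay": 0,"az": 0,"hand": 0.5},
    {"dx": 0.0419,"dy": -0.0033,"dz": 0.055,"ax": 0,"ay": 0,"az": 0,"hand": 0.5},
    {"dx": 0.0419,"dy": -0.0033,"dz": 0.055,"ax": 0,"ay": 0,"az": 0,"hand": 0.5},
    {"dx": 0.0419,"dy": -0.0033,"dz": 0.055,"ax": 0,"ay": 0,"az": 0,"hand": 0.5}
  ]
}}

```text
clock: 23.88
tcp_pos: [476.5, -274.8, 122.7]
tool_rot: [-0.121, -3.138, -0.001]
contact_force: [0.1, 0.1, -0.3]
gripper_width: 45.6
```

Emit:
{"op": "servo_tool", "data": {
  "motion": [
    {"dx": 0,"dy": 0,"dz": -0.03,"ax": 0,"ay": 0,"az": 0,"hand": 0.5},
    {"dx": 0,"dy": 0,"dz": -0.055,"ax": 0,"ay": 0,"az": 0,"hand": 0.5},
    {"dx": 0,"dy": 0,"dz": -0.055,"ax": 0,"ay": 0,"az": 0,"hand": 0.5},
    {"dx": 0,"dy": 0,"dz": -0.055,"ax": 0,"ay": 0,"az": 0,"hand": 0.8},
    {"dx": 0,"dy": 0,"dz": -0.055,"ax": 0,"ay": 0,"az": 0,"hand": 1},
    {"dx": 0,"dy": 0,"dz": -0.055,"ax": 0,"ay": 0,"az": 0,"hand": 1},
    {"dx": 0,"dy": 0,"dz": -0.055,"ax": 0,"ay": 0,"az": 0,"hand": 1},
    {"dx": 0,"dy": 0,"dz": -0.055,"ax": 0,"ay": 0,"az": 0,"hand": 1}
  ]
}}

```text
clock: 24.88
tcp_pos: [477.6, -275.5, 69.3]
tool_rot: [0.121, 3.139, -0.001]
contact_force: [-1.2, 0.3, 7.4]
gripper_width: 18.0
```

Emit:
{"op": "servo_tool", "data": {
  "motion": [
    {"dx": 0,"dy": 0,"dz": 0.03,"ax": 0,"ay": 0,"az": 0,"hand": 1},
    {"dx": 0,"dy": 0,"dz": 0.072,"ax": 0,"ay": 0,"az": 0,"hand": 1},
    {"dx": -0.001,"dy": 0.06,"dz": 0.072,"ax": 0,"ay": 0,"az": 8,"hand": 1},
    {"dx": -0.002,"dy": 0.12,"dz": 0.072,"ax": 0,"ay": 0,"az": 14,"hand": 1},
    {"dx": -0.002,"dy": 0.18,"dz": 0.072,"ax": 0,"ay": 0,"az": 14,"hand": 1},
    {"dx": -0.002,"dy": 0.23,"dz": 0.072,"ax": 0,"ay": 0,"az": 14,"hand": 1},
    {"dx": -0.002,"dy": 0.2826,"dz": 0.072,"ax": 0,"ay": 0,"az": 14,"hand": 1},
    {"dx": -0.002,"dy": 0.2826,"dz": 0.045,"ax": 0,"ay": 0,"az": 14,"hand": 1},
    {"dx": -0.002,"dy": 0.2826,"dz": 0.041,"ax": 0,"ay": 0,"az": 14,"hand": 1},
    {"dx": -0.002,"dy": 0.2826,"dz": 0.041,"ax": 0,"ay": 0,"az": 14,"hand": 1}
  ]
}}

```text
clock: 26.12
tcp_pos: [475.2, 6.9, 109.9]
tool_rot: [0.261, -3.13, -0.0]
contact_force: [-0.1, 0.2, 0.4]
gripper_width: 18.0
```

Emit:
{"op": "servo_tool", "data": {
  "motion": [
    {"dx": 0,"dy": 0,"dz": 0,"ax": 0,"ay": 0,"az": 0,"hand": 1},
    {"dx": 0,"dy": 0,"dz": 0,"ax": 0,"ay": 0,"az": 0,"hand": 1}
  ]
}}

```text
clock: 26.38
tcp_pos: [475.6, 6.9, 110.3]
tool_rot: [-0.261, 3.13, -0.0]
contact_force: [-0.2, -0.6, -1.1]
gripper_width: 17.5
```

Emit:
{"op": "servo_tool", "data": {
  "motion": [
    {"dx": 0,"dy": 0.0001,"dz": -0.003,"ax": 0,"ay": 0,"az": 0,"hand": 1},
    {"dx": 0,"dy": 0.0001,"dz": -0.005,"ax": 0,"ay": 0,"az": 0,"hand": 1},
    {"dx": 0,"dy": 0.0001,"dz": -0.007,"ax": 0,"ay": 0,"az": 0,"hand": 1},
    {"dx": 0,"dy": 0.0001,"dz": -0.007,"ax": 0,"ay": 0,"az": 0,"hand": 1}
  ]
}}

```text
clock: 26.88
tcp_pos: [475.2, 7.4, 102.5]
tool_rot: [0.262, -3.13, -0.0]
contact_force: [-0.0, 0.2, -0.5]
gripper_width: 18.0
```

Emit:
{"op": "servo_tool", "data": {
  "motion": [
    {"dx": 0,"dy": 0,"dz": -0.0005,"ax": 0,"ay": 0,"az": 0,"hand": 1},
    {"dx": 0,"dy": 0,"dz": -0.001,"ax": 0,"ay": 0,"az": 0,"hand": 1},
    {"dx": 0,"dy": 0,"dz": -0.001,"ax": 0,"ay": 0,"az": 0,"hand": 1}
  ]
}}

```text
clock: 27.25
tcp_pos: [475.4, 7.3, 101.9]
tool_rot: [-0.262, 3.13, -0.0]
contact_force: [-0.0, -2.2, 3.6]
gripper_width: 17.8
```

Emit:
{"op": "servo_tool", "data": {
  "motion": [
    {"dx": 0,"dy": -0.0003,"dz": 0,"ax": 0,"ay": 0,"az": 0,"hand": 1},
    {"dx": 0,"dy": -0.0003,"dz": -0.0004,"ax": 0,"ay": 0,"az": 0,"hand": 1},
    {"dx": 0,"dy": -0.0003,"dz": -0.0004,"ax": 0,"ay": 0,"az": 0,"hand": 1}
  ]
}}

```text
clock: 27.62
tcp_pos: [475.5, 7.1, 101.6]
tool_rot: [-0.262, 3.13, -0.0]
contact_force: [-1.1, -1.4, 9.0]
gripper_width: 17.8
```

It binds with the foot about 1 mm above the mouth. Fz was 9 N and the lateral force about 1.4 N, so both faces bear. Off to the stand.

Emit:
{"op": "servo_tool", "data": {
  "motion": [
    {"dx": 0,"dy": 0,"dz": 0.04,"ax": 0,"ay": 0,"az": 0,"hand": 1},
    {"dx": -0.01,"dy": 0.05,"dz": 0.04,"ax": 0,"ay": 0,"az": -3,"hand": 1},
    {"dx": -0.02,"dy": 0.1,"dz": 0.04,"ax": 0,"ay": 0,"az": -6,"hand": 1},
    {"dx": -0.0375,"dy": 0.155,"dz": 0.04,"ax": 0,"ay": 0,"az": -6,"hand": 1},
    {"dx": -0.0375,"dy": 0.21,"dz": 0.04,"ax": 0,"ay": 0,"az": -6,"hand": 1},
    {"dx": -0.0375,"dy": 0.2555,"dz": 0.04,"ax": 0,"ay": 0,"az": -6,"hand": 1},
    {"dx": -0.0375,"dy": 0.2555,"dz": 0.02,"ax": 0,"ay": 0,"az": -6,"hand": 1},
    {"dx": -0.0375,"dy": 0.2555,"dz": 0.005,"ax": 0,"ay": 0,"az": -6,"hand": 1},
    {"dx": -0.0375,"dy": 0.2555,"dz": 0.005,"ax": 0,"ay": 0,"az": -6,"hand": 1},
    {"dx": -0.0375,"dy": 0.2555,"dz": 0.005,"ax": 0,"ay": 0,"az": -6,"hand": 1}
  ]
}}

```text
clock: 28.88
tcp_pos: [438.0, 262.2, 106.6]
tool_rot: [-0.097, 3.14, 0.0]
contact_force: [0.3, -0.1, -1.5]
gripper_width: 18.1
```

Run:
```python
from h import *
s=arm.state();print(s["tcp_pos"],s["tool_rot"])
f=arm.grab_frame("side")
print(proj(f,[s["tcp_pos"][0],s["tcp_pos"][1],s["tcp_pos"][2]-61]), "origin 250,215 scale 7")
cv2.imwrite("pics/c5.png",crop(f,(240,215,75,80),7))
cv2.imwrite("pics/rack.png",crop(f,(270,110,80,60),7))
```

```text
[437.97 262.2  106.61] [-0.1   3.14  0.  ]
[281.65 272.62] origin 250,215 scale 7
```

View pics/c5.png

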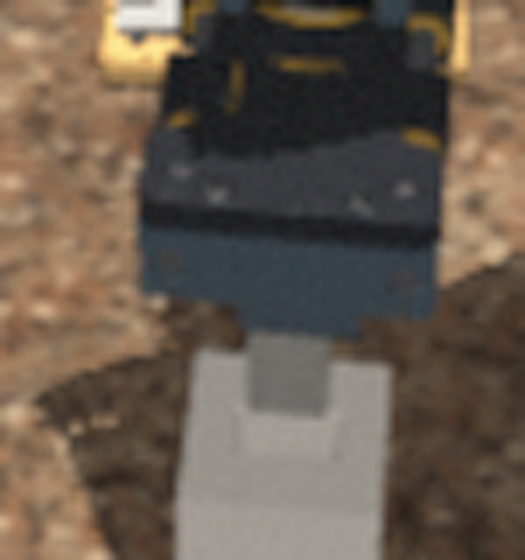

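Emit:
{"op": "servo_tool", "data": {
  "motion": [
    {"dx": 0,"dy": 0,"dz": -0.006,"ax": 0,"ay": 0,"az": 0,"hand": 1},
    {"dx": 0,"dy": 0,"dz": -0.01,"ax": 0,"ay": 0,"az": 0,"hand": 1},
    {"dx": 0,"dy": 0,"dz": -0.0125,"ax": 0,"ay": 0,"az": 0,"hand": 1},
    {"dx": 0,"dy": 0,"dz": -0.014,"ax": 0,"ay": 0,"az": 0,"hand": 1},
    {"dx": 0,"dy": 0,"dz": -0.014,"ax": 0,"ay": 0,"az": 0,"hand": 1}
  ]
}}

```text
clock: 29.55
tcp_pos: [437.7, 262.6, 92.2]
tool_rot: [0.098, -3.14, 0.0]
contact_force: [-0.2, -0.0, -0.5]
gripper_width: 17.9
```

Emit:
{"op": "servo_tool", "data": {
  "motion": [
    {"dx": 0,"dy": 0,"dz": -0.001,"ax": 0,"ay": 0,"az": 0,"hand": 1},
    {"dx": 0,"dy": 0,"dz": -0.002,"ax": 0,"ay": 0,"az": 0,"hand": 1},
    {"dx": 0,"dy": 0,"dz": -0.002,"ax": 0,"ay": 0,"az": 0,"hand": 1}
  ]
}}

```text
clock: 29.92
tcp_pos: [437.7, 262.6, 90.3]
tool_rot: [0.098, -3.14, 0.0]
contact_force: [-0.3, -0.0, -0.6]
gripper_width: 18.0
```

In the slot. I'll go down to about 69.5 and check.

Emit:
{"op": "servo_tool", "data": {
  "motion": [
    {"dx": 0,"dy": 0,"dz": -0.005,"ax": 0,"ay": 0,"az": 0,"hand": 1},
    {"dx": 0,"dy": 0,"dz": -0.01,"ax": 0,"ay": 0,"az": 0,"hand": 1},
    {"dx": 0,"dy": 0,"dz": -0.015,"ax": 0,"ay": 0,"az": 0,"hand": 1},
    {"dx": 0,"dy": 0,"dz": -0.0185,"ax": 0,"ay": 0,"az": 0,"hand": 1},
    {"dx": 0,"dy": 0,"dz": -0.0208,"ax": 0,"ay": 0,"az": 0,"hand": 1},
    {"dx": 0,"dy": 0,"dz": -0.0208,"ax": 0,"ay": 0,"az": 0,"hand": 1}
  ]
}}

```text
clock: 30.68
tcp_pos: [437.8, 262.6, 69.5]
tool_rot: [0.098, -3.14, 0.0]
contact_force: [0.1, 0.3, -0.2]
gripper_width: 17.9
```

Emit:
{"op": "servo_tool", "data": {
  "motion": [
    {"dx": 0,"dy": 0,"dz": -0.0003,"ax": 0,"ay": 0,"az": 0,"hand": 1},
    {"dx": 0,"dy": 0,"dz": -0.0003,"ax": 0,"ay": 0,"az": 0,"hand": 1}
  ]
}}

```text
clock: 30.92
tcp_pos: [437.8, 262.6, 69.3]
tool_rot: [-0.098, 3.14, 0.0]
contact_force: [-0.1, 0.1, 2.6]
gripper_width: 17.8
```

Floor contact. I'll release and retreat upward and clear.

Emit:
{"op": "servo_tool", "data": {
  "motion": [
    {"dx": 0,"dy": 0,"dz": 0,"ax": 0,"ay": 0,"az": 0,"hand": 0.7},
    {"dx": 0,"dy": 0,"dz": 0,"ax": 0,"ay": 0,"az": 0,"hand": 0.5},
    {"dx": 0,"dy": 0,"dz": 0,"ax": 0,"ay": 0,"az": 0,"hand": 0.5},
    {"dx": 0,"dy": 0,"dz": 0.03,"ax": 0,"ay": 0,"az": 0,"hand": 0.5},
    {"dx": 0,"dy": 0,"dz": 0.08,"ax": 0,"ay": 0,"az": 0,"hand": 0.5},
    {"dx": 0,"dy": 0,"dz": 0.14,"ax": 0,"ay": 0,"az": 0,"hand": 0.5},
    {"dx": -0.06,"dy": 0.06,"dz": 0.16,"ax": 0,"ay": 0,"az": 0,"hand": 0.5},
    {"dx": -0.1,"dy": 0.12,"dz": 0.16,"ax": 0,"ay": 0,"az": 0,"hand": 0.5},
    {"dx": -0.13,"dy": 0.17,"dz": 0.16,"ax": 0,"ay": 0,"az": 0,"hand": 0.5},
    {"dx": -0.13,"dy": 0.22,"dz": 0.16,"ax": 0,"ay": 0,"az": 0,"hand": 0.5}
  ]
}}

```text
clock: 32.17
tcp_pos: [308.7, 470.6, 229.5]
tool_rot: [-0.099, 3.14, 0.0]
contact_force: [1.0, -0.6, 0.4]
gripper_width: 45.4
```

Run:
```python
from h import *
t=arm.grab_frame("top");s=arm.grab_frame("side");print(arm.state()["tcp_pos"],arm.state()["contact_force"])
a=crop(t,(330,205,40,70),5);b=crop(s,(240,220,70,70),4);c=crop(s,(275,110,65,60),5)
im=np.zeros((600,800,3),np.uint8);im[:350,:200]=a;im[:280,210:490]=b;im[300:600,210:535]=c
cv2.imwrite("pics/end.png",im)
```

```text
[309.27 473.71 229.57] [ 0.11 -0.21 -0.16]
```

View pics/end.png

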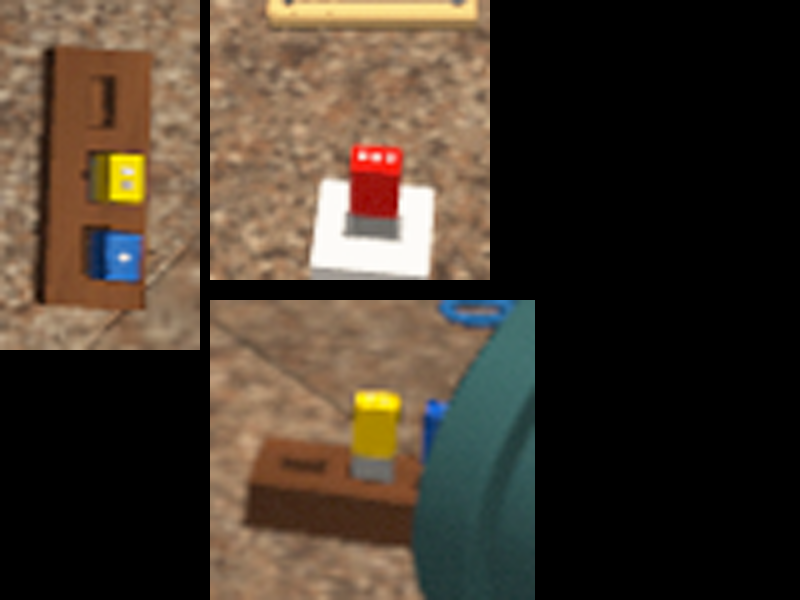

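The picture shows the red leaf upright and fully down in the stand, around (375,190) in the crop. The yellow and blue leaves are back in their own slots and the gripper is clear, so I'll hand in.

```bash
python3 -c "
from cell import arm
print(arm.finish_job())"
```

```text
the job is handed in; nothing more can be done
None
```

The thick red leaf is the one that binds. It now stands fully down in the white stand, and the thin and middle leaves are back in their own rack slots. The job was handed in at about 32 s of the 72 s allowed.

| Leaf | Result | What I measured |
|---|---|---|
| Thin (6 mm) | Went down to the base | About 3.5 N at the bottom |
| Middle (8.5 mm) | Went down to the base | Slid freely, then 13 N at the bottom |
| Thick (11 mm) | Bound | Stopped about 1 mm above the mouth height, 9 N down against only 1.4 N sideways, so it bore on both lead-ins |

- **Gap size:** with the thin leaf in the gap I nudged it against each face, at 4–5 N. That gave a gap of about 9.3 mm, which agrees with the middle leaf fitting.
- **Last look:** red is upright and seated in the stand (floor contact felt before release). Blue and yellow are in their slots, and the gripper is clear with no contact force.
- **Disagreements and limits:**
  - The two cameras differed by about 5 mm in y. I settled that by touch at the rack and the guide.
  - The middle leaf's 13 N on the base was firmer than I intended.
  - The thin leaf was set down with about 7 N sideways against its slot when first gripped, which I relieved before lifting.
  - I did not check the jars and pepper mill in a final picture, but the arm's path never went near them.

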